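# Press a toy-box glue joint: lock the stop, four clicks, hold

## Robot

A 6-joint arm with a two-finger parallel gripper is mounted at the origin on the work surface. World frame = base frame: x ahead of the robot, y to its left, z up, the work surface at z = 0. Lengths are in m, angles in rad, forces in N, time in s.
With the tool pointing down it reaches from about 0.425 to 0.95 m from the base axis. Payload 3.5 kg.
Tool frame: the origin (TCP) lies at the very end of the fingers, on their centre line; the grasp point (between the pads) lies 19 mm behind it; z points along the fingers, y is the line along which they close (so a half turn about z gives the same grasp; the last joint's range is limited). The gripper opens to 85 mm and grips with 20 to 120 N. Pads are 22 mm wide; open, the fingers measure 114 mm over their backs; the gripper's body (76 mm by 85 mm) begins 54 mm behind the grasp point. The pads swing forward as they close: fully open they stand 13 mm farther back than shut.
Start: joints at [1.108, 0.286, 1.577, -0, 1.279, -0.15], TCP at [0.208, 0.642, 0.231] pointing down, gripper open.
Joint ranges: [-2.77, 2.77], [-0.9, 2.22], [0.21, 2.48], [-1.53, 4.67], [0.24, 2.81], [-2.84, 2.84]. Speed limits (rad/s): [2.79, 2.79, 3.14, 3.14, 3.14, 3.14].

## Interface

Orientations are given as a unit quaternion [x, y, z, w].
In Python, from plant import get_state, read_camera, sign_off, recognise gives the robot as it stands.
- The arm moves only by the tool arm_command, never from a script. Its argument "steps" is a list of rows, each an object with "translation": the shift along the tool's x, y, z scaled (see below), a list of three; "twist": the turn, a rotation vector about the tool's x, y, z scaled (see below), a list of three; "fingers": the opening, from -1 (shut) to 1 (fully open). In form: [{"translation": [x, y, z], "twist": [rx, ry, rz], "fingers": fingers}, ...]. A call has 1 to 5 rows; each row is the pose to reach, as a shift and turn from the pose commanded when the call began, along the tool's axes at that moment; what a row does not reach only later rows make up. The controller multiplies each number of a shift by 75 cm and each number of a turn by 60 degrees. A row lasts 1/8 s, in which the tool goes at most 62.5 mm and 10.7 degrees, less where a joint would pass 70% of its speed; a pose out of reach is approached as far as the arm can. A call with a number of a shift or a turn outside -1 to 1 is refused whole. A call with a gripper value outside its range is refused whole. The fingers move at their own pace and stop on an object; "grip_force" is the grip in N (left out, the last holds). Time passes only in rows, so rows that repeat a pose let the fingers close. It gives the time, the measured TCP pose, the force, the opening and the grip force at its end, in the units of the state.
- get_state(): the state, without advancing time (a new reading comes with each control period).
- read_camera(name): name is "scene" or "top" or "wrist"; returns a dict with "pixels" (480x640x3 uint8, red, green, blue), "K" (3x3 intrinsics, pixels), "R" (3x3) and "t" (3): a world point X has camera coordinates R X + t; the wrist camera has in their place "T_tool_cam" (4x4, takes a point from camera to tool coordinates, whose origin is the TCP and whose axes are the flange's). Camera axes: x right, y down, z forward; pixel columns grow to the right and rows downward; lengths in m; the calibration is good to about 2 mm. A picture is of the moment at which its call begins: read the wrist's pose just before it. There is no depth.
- sign_off(): hands the job in; it is judged then, once.
Trained networks look in a picture, given as the dict that the camera call returned (one of the last four; its "shot" number tells which), for a name from the list of things; names that differ only in an ending like _2 or _b are one class to them, and where a whole thing is asked for, a point or a joint stands for the part that bears it (a point fixed in the world has none). Each returns a list of dicts, best first, with "conf" (0 to 1); they miss things now and then, are a little off and sometimes report something else, mostly with a low value. They report only what shows in the picture. A call takes as long as a camera call.
- recognise(picture, query): "point" ([row, column] in pixels, amid what is visible of it).
The state is a dict: "time": time; "qpos": joint angles; "dq": joint speeds; "joint_efforts": joint torques, N m; "eef_pos": TCP position; "tcp_rot": TCP orientation; "contact_force": force on the tool from outside, world axes, zero at the start; "wrist_torque": the same for the moment, N m; "opening": opening from 0.0 (shut) to 1.0 (fully open); "finger_force": force on a finger pad.
Only numpy, scipy, OpenCV 4.12 (cv2) and the standard library are available. Lean on these libraries where they do the work, as an engineer would, in place of code of your own. Each camera call takes 0.05 s, during which the arm holds its last target. There are 200 camera calls.

## Task

On the little glue press, first lock the sliding stop by turning its red clamp knob clockwise as far as it goes, about a quarter turn. Then pull the ratchet lever round clockwise by its black handle for exactly four clicks, so that the orange pad presses the two wooden halves together against the locked stop. The lever springs back, so finish with the fingers still on the handle, holding the lever at the fourth click; never go on to the fifth, and leave the glue bottle, the screwdriver and the loose offcut alone.

Things in the scene. Friction and masses are not known exactly. Their poses are not given: they have to be found in the camera images.
- press: glue press fixed to the bench: plywood deck 110 x 360 x 18 mm lying along its own y. Origin: on the bench top, z up, 10 mm to the -y side of the deck's middle. Along +y from its -y end stand a blue ratchet head with the lever, the orange pad, the two wooden halves, and the aluminium sliding stop with the red knob
- stop (a joint): travel in m of the sliding stop along the press's +y (away from the halves); starts near 0, touching or nearly touching half_b. While the knob is loose it slides with about 2 N up to 0.008; with the knob locked a cam keeps it within about 1 mm of 0
- knob (a joint): turn of the clamp knob in rad, clockwise seen from above; starts loose at 0 to 0.25. The cam under it blocks the stop from 1.0 on (locked), hard end stop at 1.45. It needs about 0.12 N m and stays where it is left
- knob_grip (a point): point on the knob's vertical axis, in its grip bar, 82 mm above the bench. The red knob is a disc 44 mm across topped by an upright bar 44 mm long, 14 mm thick and 34 mm high (from 57 to 91 mm above the bench). At knob = 0 the bar lies along the press's y axis; the point's y axis follows the bar. The stop's face plate, 62 mm high, ends 74 mm from the knob's axis
- lever_pivot (a point): the lever's vertical axis, on the press at its own (0, -115 mm), 41 mm above the bench
- lever (a joint): turn of the lever, rad, clockwise from above; starts at 0 to 0.25. At 0 it points 0.75 rad anticlockwise of the press's -y axis. It swings freely to 0.3, then the pawl passes the crests of teeth 1 to 5 at 0.40, 0.60, 0.80, 1.00, 1.20 (one click each: about 2 N rise, then fall, at the handle). Hold at 1.10, the valley after tooth 4. Up to 7 N at the handle; springs back when let go
- handle: black round upright handle on the lever's end, 90 mm from the pivot axis; 22 mm in diameter, 58 mm tall, from 64 to 122 mm above the bench; it spins freely about its own axis, so the gripper need not turn with the lever. Origin: centre of its lower end
- handle_mid (a point): point on the handle's axis, 98 mm above the bench, where to grip it from above
- pad: orange sprung pad, 60 x 10 x 30 mm, on a steel ram that the lever drives along the press's +y, 12 mm per rad; spring 1.5 N/mm. It meets half_a at about lever = 0.35 and presses with about 9 N at the fourth click. Origin: 31 mm above the bench, 9 mm behind its pressing face
- half_a: loose half of a wooden toy box, 80 x 34 x 48 mm, 90 g, pale wood, on the deck next to the pad, about 4 mm from it. Origin: centre of its underside
- half_b: loose half of the box, 80 x 34 x 48 mm, 90 g, darker wood, between half_a (about 1.5 mm away) and the stop. Origin: centre of its underside; 35.5 mm from half_a's at the start, 34 mm when pressed together
- glue_bottle: yellow closed bottle, 52 mm across, 130 mm tall, on the bench to the right of the press; bystander. Origin: centre of its underside
- screwdriver: screwdriver with a red handle lying on the bench to the left of the press; bystander. Origin: on its axis
- offcut: wooden offcut 90 x 40 x 22 mm lying on the bench beyond the press; bystander. Origin: centre of its underside

How it is judged:
By the outcome, as a careful person would: the job done as asked, in the order asked, and still so for the second after the job is handed in, while the arm keeps its last pose, push and grip.
It also fails if it takes over 51 s, if anything falls off the work surface, if the arm or the gripper's body presses on something with over 40 N, if the wrist force passes 120 N, or if a joint passes its speed limit or range.

## Working session

There is one attempt and no reset: what is moved stays moved. The work goes in short steps, Python scripts to look and compute and a tool call to move; the robot and the scene stay as the last step left them, time stands still between calls to the robot, and variables do not carry over. Pictures are saved under pics/ and viewed, at most 10 in all, crops included, and the job is handed in when it is done.

Besides the shell and the picture viewer there is one more tool, called after ">>>" by a JSON object that holds its "fn" and its "kwargs", one argument or row to a line. arm_command: Moves the arm, as the interface text tells. Shifts and turns lie within -1 to 1; 1 stands for 75 cm of shift or 60 degrees of turn. Its arguments: {"type":"object","properties":{"steps":{"type":"array"},"grip_force":{"type":"number"}},"required":["steps"]}

```bash
mkdir -p pics
python3 - <<'E'
from plant import get_state, read_camera, recognise
import cv2, json
s=get_state(); print({k:s[k] for k in('time','eef_pos','tcp_rot','opening','contact_force')})
for n in('top','scene'):
    p=read_camera(n); cv2.imwrite(f'pics/{n}1.png',p['pixels'][:,:,::-1])
    print(n,p['K'],p['R'],p['t'])
    for q in('knob_grip','handle','pad','half_a','half_b','press','stop','glue_bottle'):
        print(q,[(r['point'],round(r['conf'],2)) for r in recognise(p,q)][:3])
E
```

```text
{'time': 0.0, 'eef_pos': array([0.20740752, 0.64165536, 0.22992639]), 'tcp_rot': array([ 1.55775720e-01,  9.87791726e-01, -1.14303679e-03, -3.51383945e-04]), 'opening': 0.9993540228110256, 'contact_force': array([ 0.8233259 ,  0.80260875, -0.02922474])}
top [[511.95347298   0.         321.65965844]
 [  0.         511.95347298 245.55280713]
 [  0.           0.           1.        ]] [[-0.02996543 -0.99943969 -0.01491229]
 [-0.99006378  0.03172834 -0.13699277]
 [ 0.13738915  0.01065907 -0.9904598 ]] [0.00278114 0.60379337 1.36599256]
knob_grip [([296.3, 272.7], 0.5)]
handle [([246.5, 375.9], 0.51), ([259.6, 477.0], 0.15)]
pad [([285.9, 334.4], 0.39)]
half_a [([289.2, 310.6], 0.95), ([287.1, 327.1], 0.62)]
half_b [([289.2, 310.6], 0.95), ([287.1, 327.1], 0.62)]
press [([290.9, 301.0], 0.85), ([195.5, 305.5], 0.58)]
stop [([301.7, 283.6], 0.95)]
glue_bottle [([260.4, 477.2], 0.84)]
scene [[541.52719587   0.         323.93087712]
 [  0.         541.52719587 243.62575554]
 [  0.           0.           1.        ]] [[-0.69507797  0.71891374 -0.00544559]
 [ 0.48107703  0.45947128 -0.74662643]
 [-0.53425791 -0.52158333 -0.66522125]] [ 0.41613477 -0.1986258   1.64691736]
knob_grip [([253.2, 401.3], 0.72)]
handle [([220.1, 282.2], 0.6)]
pad []
half_a [([251.3, 356.7], 0.97), ([239.9, 346.5], 0.74), ([319.1, 283.7], 0.64)]
half_b [([251.3, 356.7], 0.97), ([239.9, 346.5], 0.74), ([319.1, 283.7], 0.64)]
press [([256.8, 368.2], 0.81)]
stop [([257.7, 388.8], 0.88)]
glue_bottle [([180.3, 223.3], 0.79)]
```

Run:
```python
import cv2
a=cv2.imread('pics/top1.png')[180:360,200:420]; cv2.imwrite('pics/top1c.png',cv2.resize(a,None,fx=3.6,fy=3.3,interpolation=2))
a=cv2.imread('pics/scene1.png')[160:340,230:470]; cv2.imwrite('pics/scene1c.png',cv2.resize(a,None,fx=3.3,fy=3.3,interpolation=2))
```

```text
(no output)
```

View pics/top1.png

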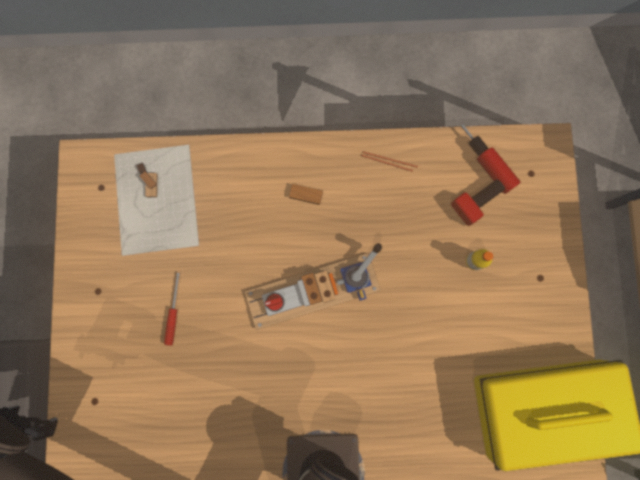

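View pics/top1c.png

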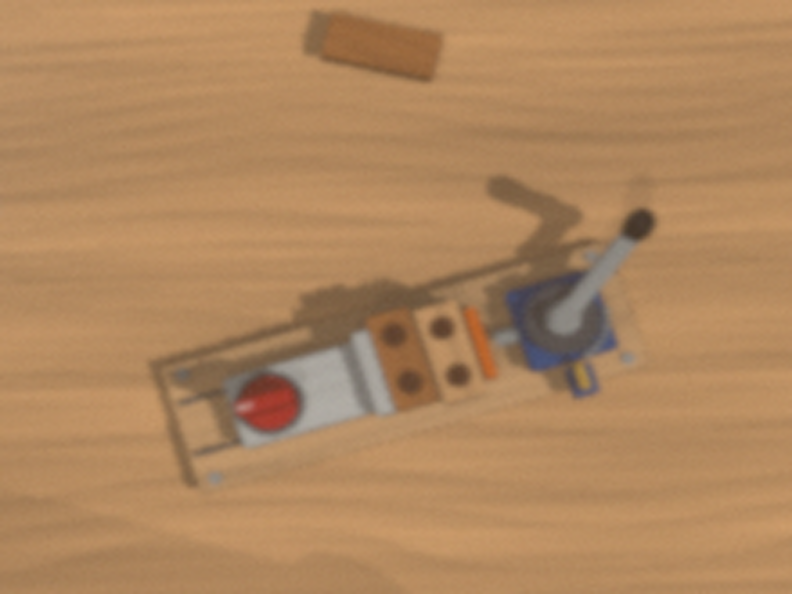

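View pics/scene1c.png

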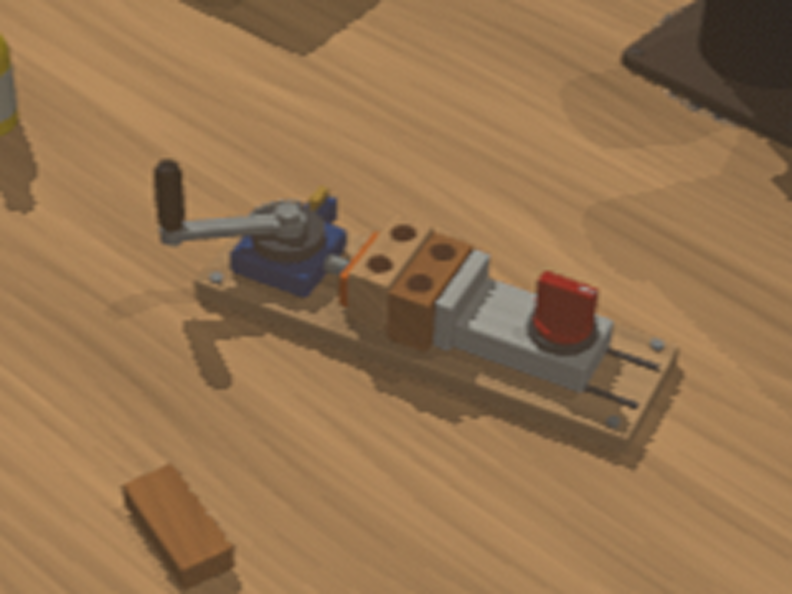

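The top view shows the knob near (274,301), halves near (310,290), pivot hub near (357,277) and handle top near (377,247). The bottle is near (482,260), clear of the press. In the scene view the bar of the knob is near (402,246) and the handle top near (281,210). I'll fit the press pose to these points.

```bash
cat > h.py <<'E'
import numpy as np
from scipy.optimize import least_squares
from scipy.spatial.transform import Rotation as Ro
KR={'top':(np.array([[511.95,0,321.66],[0,511.95,245.55],[0,0,1]]),np.array([[-0.02996543,-0.99943969,-0.01491229],[-0.99006378,0.03172834,-0.13699277],[0.13738915,0.01065907,-0.9904598]]),np.array([0.00278114,0.60379337,1.36599256])),
'scene':(np.array([[541.527,0,323.931],[0,541.527,243.626],[0,0,1]]),np.array([[-0.69507797,0.71891374,-0.00544559],[0.48107703,0.45947128,-0.74662643],[-0.53425791,-0.52158333,-0.66522125]]),np.array([0.41613477,-0.1986258,1.64691736]))}
def proj(c,X):
    K,R,t=KR[c] if isinstance(c,str) else c
    p=K@(R@np.asarray(X)+t); return p[:2]/p[2]
def wristcam(p,s):   # picture + state -> K,R,t
    T=np.eye(4);T[:3,:3]=Ro.from_quat(s['tcp_rot']).as_matrix();T[:3,3]=s['eef_pos']
    M=np.linalg.inv(T@p['T_tool_cam']); return p['K'],M[:3,:3],M[:3,3]
def w(q,P):  # press coords to world
    c,s=np.cos(q[2]),np.sin(q[2]); return np.array([q[0]+c*P[0]-s*P[1],q[1]+s*P[0]+c*P[1],P[2]])
def lever(a,z,r=.09):
    b=-np.pi/2+.75-a   # direction in press frame (clockwise positive a)
    return [r*np.cos(b),-.115+r*np.sin(b),z]
E
python3 - <<'E'
from h import *
# q = x,y,yaw,lever,knob_y
def model(q):
    return {'deckLt':[-.0+.055,.19,.018],'piv':[0,-.115,.06],'ht':lever(q[3],.122),'hb':lever(q[3],.064),'knob':[0,q[4],.091]}
top=lambda u,v:(u/3.6+200,v/3.3+180); sc=lambda u,v:(u/3.3+230,v/3.3+160)
obs=[('top',[.055,.19,.018],top(152,360)),('top',[-.055,.19,.018],top(202,490)),('top','piv',top(565,318)),('top','ht',top(640,222)),
('scene','ht',sc(168,163)),('scene','hb',sc(172,234)),('scene','piv',sc(290,213)),('scene','knob',sc(567,283)),('scene',[.055,.19,.018],sc(628,438)),('scene',[-.055,.19,.018],sc(678,350)),('scene',[.055,-.17,.018],sc(197,288))]
f=lambda q:np.concatenate([proj(c,w(q,model(q)[m] if isinstance(m,str) else m))-np.array(p) for c,m,p in obs])
for y0 in(0,-.3,.3):
    r=least_squares(f,[.5,.0,y0,.1,.12],loss='soft_l1'); print(r.cost,r.x.round(4)); 
print(r.fun.reshape(-1,2).round(1)); q=r.x
print('handle',w(q,lever(q[3],.098)),'knob',w(q,[0,q[4],.082]),'end',w(q,lever(1.1,.098)))
E
```

```text
10.778844607714376 [0.4844 0.0066 0.2597 0.1204 0.1149]
10.778844607714586 [0.4844 0.0066 0.2597 0.1204 0.1149]
10.77884460771444 [0.4844 0.0066 0.2597 0.1204 0.1149]
[[ 1.3  1.2]
 [-2.   0.4]
 [-1.4  0.2]
 [-0.2 -0.2]
 [ 0.   0.7]
 [ 0.1 -2.9]
 [-0.4  1.8]
 [-0.2  0.5]
 [-1.   0.9]
 [ 0.4 -1.1]
 [-1.1 -3. ]]
handle [ 0.58381351 -0.16126929  0.098     ] knob [0.45489835 0.11760437 0.082     ] end [ 0.50580173 -0.19420106  0.098     ]
```

>>> {"fn": "arm_command", "kwargs": {
  "steps": [
    {"translation":[-0.053,-0.056,0],"twist":[0,0,0.1],"fingers":1},
    {"translation":[-0.106,-0.112,0],"twist":[0,0,0.2],"fingers":1},
    {"translation":[-0.159,-0.169,0],"twist":[0,0,0.3],"fingers":1},
    {"translation":[-0.212,-0.225,0],"twist":[0,0,0.4],"fingers":1},
    {"translation":[-0.265,-0.281,0],"twist":[0,0,0.5],"fingers":1}
  ]
}}

```text
time: 1.52
eef_pos: [0.3325, 0.3789, 0.2316]
tcp_rot: [0.407, 0.913, 0.0, 0.0]
contact_force: [0.8, 0.3, 0.2]
opening: 1.005
finger_force: 0.0
```

```bash
cat >> h.py <<'E'
def go(s,xyz,yaw):  # scaled shift/turn to reach xyz with tool down, tool y at world angle yaw (deg)
    R=Ro.from_quat(s['tcp_rot']); a=np.radians(yaw)
    y=np.array([np.cos(a),np.sin(a),0]);z=np.array([0,0,-1.]);T=Ro.from_matrix(np.c_[np.cross(y,z),y,z])
    d=R.inv().apply(np.asarray(xyz)-s['eef_pos']); r=(R.inv()*T).as_rotvec()
    print('t',round(s['time'],2),'at',s['eef_pos'].round(4),'yaw',np.degrees(np.arctan2(*R.apply([0,1,0])[1::-1])).round(1),'F',s['contact_force'].round(1),'M',s['wrist_torque'].round(2),'open',round(s['opening'],3),'pad',np.round(s['finger_force'],1))
    print('shift',(d/.75).round(4),'mm',(d*1000).round(1),'turn',(r/np.radians(60)).round(4),'deg',np.degrees(r).round(1))
E
python3 -c "
from h import *;from plant import *
go(get_state(),[.455,.10,.25],12)"
```

```text
t 1.52 at [0.3325 0.3789 0.2316] yaw 41.9 F [0.8 0.3 0.2] M [-0.05 -0.03 -0.02] open 1.005 pad 0.0
shift [-0.3859 -0.1268 -0.0245] mm [-289.4  -95.1  -18.4] turn [0.001  0.     0.4984] deg [ 0.1  0.  29.9]
```

>>> {"fn": "arm_command", "kwargs": {
  "steps": [
    {"translation":[-0.077,-0.025,-0.005],"twist":[0,0,0.1],"fingers":1},
    {"translation":[-0.154,-0.05,-0.01],"twist":[0,0,0.2],"fingers":1},
    {"translation":[-0.231,-0.076,-0.015],"twist":[0,0,0.3],"fingers":1},
    {"translation":[-0.308,-0.101,-0.02],"twist":[0,0,0.4],"fingers":1},
    {"translation":[-0.386,-0.127,-0.024],"twist":[0,0,0.498],"fingers":1}
  ]
}}

```text
time: 2.15
eef_pos: [0.4558, 0.1, 0.25]
tcp_rot: [0.629, 0.777, 0.001, 0.001]
contact_force: [0.7, 0.5, -0.5]
opening: 1.003
finger_force: 0.0
```

Run:
```python
from h import *;from plant import *
import cv2
s=get_state(); go(s,[.455,.118,.2],12); p=read_camera('wrist'); cv2.imwrite('pics/w1.png',p['pixels'][:,:,::-1])
np.savez('w1.npz',K=p['K'],T=p['T_tool_cam'],pos=s['eef_pos'],rot=s['tcp_rot']); print(p['T_tool_cam'].round(3),p['K'])
c=wristcam(p,s)
for n,P in dict(knob=[0,.115,.091],piv=[0,-.115,.06],h=lever(.12,.122),dl=[.055,.19,.018],dr=[-.055,.19,.018]).items(): print(n,proj(c,w([.4844,.0066,.2597],P)).round())
```

```text
t 2.15 at [0.4558 0.1    0.25  ] yaw 12.0 F [ 0.7  0.5 -0.5] M [ 0.04 -0.05  0.01] open 1.003 pad 0.0
shift [0.0237 0.0038 0.0667] mm [17.8  2.9 50. ] turn [0.0016 0.0002 0.0001] deg [0.1 0.  0. ]
[[ 0.    -0.957 -0.291  0.075]
 [ 1.     0.     0.     0.001]
 [-0.    -0.291  0.957 -0.142]
 [ 0.     0.     0.     1.   ]] [[403.00941056   0.         319.12571674]
 [  0.         403.00941056 235.6830354 ]
 [  0.           0.           1.        ]]
knob [321. 192.]
piv [332. 414.]
h [396. 528.]
dl [379.  89.]
dr [253.  95.]
```

View pics/w1.png

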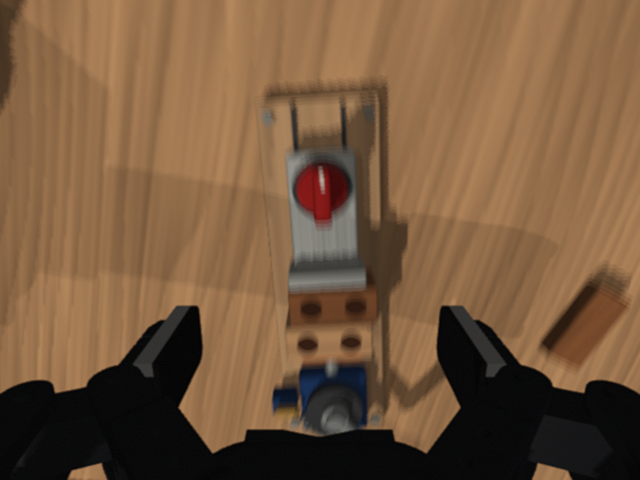

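The wrist view shows the knob disc near (323,187), its bar nearly vertical (321,168)–(323,222), the stop plate at row ~275, and the pivot near (335,415). I'll enlarge the knob.

Run:
```python
import cv2
a=cv2.imread('pics/w1.png')[80:240,250:400]; cv2.imwrite('pics/w1c.png',cv2.resize(a,None,fx=3.75,fy=3.75,interpolation=2))
```

```text
(no output)
```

View pics/w1c.png

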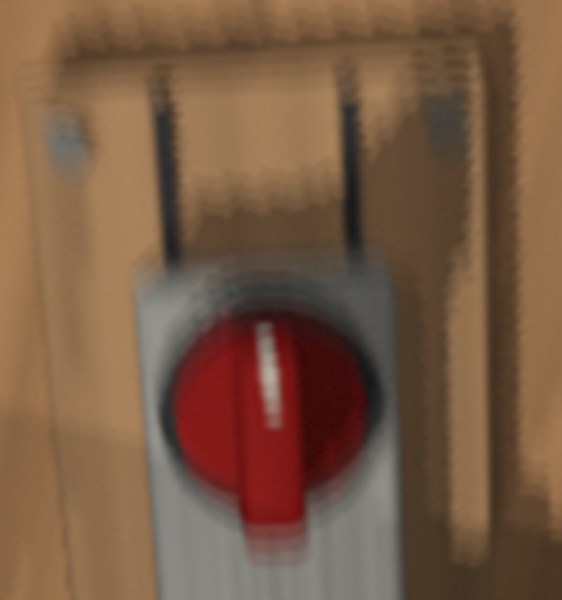

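```bash
cat > fit.py <<'E'
from h import *
d=np.load('w1.npz'); c1=wristcam({'K':d['K'],'T_tool_cam':d['T']},{'eef_pos':d['pos'],'tcp_rot':d['rot']})
top=lambda u,v:(u/3.6+200,v/3.3+180); sc=lambda u,v:(u/3.3+230,v/3.3+160); wc=lambda u,v:(u/3.75+250,v/3.75+80)
# q: x,y,yaw,lever,knob_y,knob
def bar(q,sx,sy,z):
    k=q[5]; X,Y=sx*.007,sy*.022; return [np.cos(k)*X+np.sin(k)*Y,q[4]-np.sin(k)*X+np.cos(k)*Y,z]
obs=[('top',lambda q:[.055,.19,.018],top(152,360)),('top',lambda q:[-.055,.19,.018],top(202,490)),('top',lambda q:[0,-.115,.06],top(565,318)),('top',lambda q:lever(q[3],.122),top(640,222)),
('scene',lambda q:lever(q[3],.122),sc(168,163)),('scene',lambda q:lever(q[3],.064),sc(172,234)),('scene',lambda q:[0,-.115,.06],sc(290,213)),('scene',lambda q:bar(q,0,0,.091),sc(567,283)),('scene',lambda q:[.055,.19,.018],sc(628,438)),('scene',lambda q:[-.055,.19,.018],sc(678,350)),('scene',lambda q:[.055,-.17,.018],sc(197,288)),
(c1,lambda q:[.055,.19,.018],wc(477,50)),(c1,lambda q:[-.055,.19,.018],wc(25,85)),(c1,lambda q:[0,q[4],.057],wc(270,408)),(c1,lambda q:bar(q,-1,1,.091),wc(238,315)),(c1,lambda q:bar(q,1,1,.091),wc(295,312)),(c1,lambda q:bar(q,-1,-1,.091),wc(244,522)),(c1,lambda q:bar(q,1,-1,.091),wc(305,522)),(c1,lambda q:[0,-.115,.06],(337,417))]
if __name__=='__main__':
    f=lambda q:np.concatenate([proj(c,w(q,m(q)))-np.array(p) for c,m,p in obs])
    r=least_squares(f,[.484,.007,.26,.12,.115,.05],loss='soft_l1'); q=r.x; print(q.round(4)); print(r.fun.reshape(-1,2).round(1))
    print('knob',w(q,[0,q[4],.082]).round(4),'bar yaw',np.degrees(q[2]-q[5]),'handle',w(q,lever(q[3],.098)).round(4),'piv',w(q,[0,-.115,0]).round(4))
E
python3 fit.py
```

```text
[0.4869 0.0037 0.2663 0.1102 0.1181 0.0108]
[[ 2.3  0.7]
 [-0.7 -0.2]
 [-0.5 -1. ]
 [ 0.3 -1.8]
 [-1.6  1.1]
 [-1.5 -2.4]
 [-2.1  1.9]
 [-0.4  0.7]
 [-2.3  0.5]
 [-1.1 -1.5]
 [-2.6 -2.8]
 [ 2.3 -1. ]
 [-2.3 -2.9]
 [-0.4 -3.9]
 [-2.3 -0.3]
 [ 1.4 -0.4]
 [-1.   1.9]
 [ 0.9  1.1]
 [-2.6 -0. ]]
knob [0.4558 0.1176 0.082 ] bar yaw 14.637749558480236 handle [ 0.588  -0.1628  0.098 ] piv [ 0.5171 -0.1073  0.    ]
```

```bash
python3 -c "
from h import *;from plant import *
go(get_state(),[.456,.118,.066],14.5)"
```

```text
t 2.2 at [0.4587 0.0939 0.2506] yaw 11.5 F [ 2.2 -4.1  1.2] M [-0.12 -0.06 -0.06] open 1.002 pad 0.0
shift [0.0338 0.0022 0.2459] mm [ 25.3   1.7 184.4] turn [ 0.0028  0.006  -0.0494] deg [ 0.2  0.4 -3. ]
```

>>> {"fn": "arm_command", "kwargs": {
  "steps": [
    {"translation":[0,0,0],"twist":[0,0,0],"fingers":1},
    {"translation":[0,0,0],"twist":[0,0,0],"fingers":1},
    {"translation":[0,0,0],"twist":[0,0,0],"fingers":1}
  ]
}}

```text
time: 2.58
eef_pos: [0.4547, 0.1032, 0.2492]
tcp_rot: [0.627, 0.779, -0.0, -0.0]
contact_force: [0.0, -0.1, -0.3]
opening: 1.002
finger_force: 0.0
```

Run:
```python
from h import *;from plant import *
import cv2
s=get_state(); go(s,[.456,.118,.066],14.5); p=read_camera('wrist'); cv2.imwrite('pics/w2.png',p['pixels'][:,:,::-1])
np.savez('w2.npz',K=p['K'],T=p['T_tool_cam'],pos=s['eef_pos'],rot=s['tcp_rot'])
a=cv2.imread('pics/w2.png')[80:450,230:420]; cv2.imwrite('pics/w2c.png',cv2.resize(a,None,fx=1.6*2,fy=1.6,interpolation=2))
```

```text
t 2.58 at [0.4547 0.1032 0.2492] yaw 12.4 F [ 0.  -0.1 -0.3] M [ 0.02 -0.02 -0.03] open 1.002 pad 0.0
shift [0.0189 0.006  0.2442] mm [ 14.1   4.5 183.2] turn [-0.0003 -0.0002 -0.0358] deg [-0.  -0.  -2.1]
```

View pics/w2c.png

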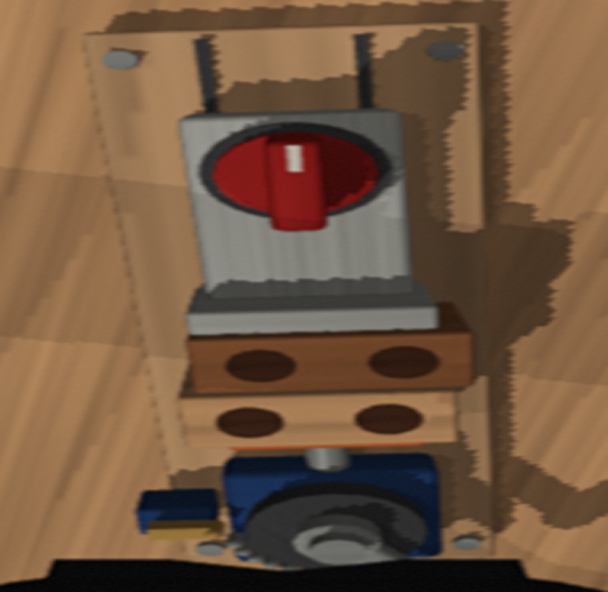

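Sharp view: disc centre at crop (296,172), bar top from about (291,137) to (298,207), deck far corners (85,35) and (478,25), hub near (342,540). Refit with this.

Run:
```python
import fit; from fit import *
d=np.load('w2.npz'); c2=wristcam({'K':d['K'],'T_tool_cam':d['T']},{'eef_pos':d['pos'],'tcp_rot':d['rot']})
v=lambda u,y:(u/3.2+230,y/1.6+80)
o=obs[:11]
o=[(c,(lambda q:[0,-.115,q[6]]) if i in(2,6) else m,p) for i,(c,m,p) in enumerate(o)]
o+=[(c2,lambda q:[.055,.19,.018],v(478,25)),(c2,lambda q:[-.055,.19,.018],v(85,35)),(c2,lambda q:[0,q[4],.057],v(296,172)),(c2,lambda q:bar(q,-1,1,.091),v(266,138)),(c2,lambda q:bar(q,1,1,.091),v(318,136)),(c2,lambda q:bar(q,-1,-1,.091),v(272,206)),(c2,lambda q:bar(q,1,-1,.091),v(324,204)),(c2,lambda q:[0,-.115,q[6]],v(342,542))]
f=lambda q:np.concatenate([proj(c,w(q,m(q)))-np.array(p) for c,m,p in o])
r=least_squares(f,[.484,.007,.26,.12,.115,.05,.06],loss='soft_l1'); q=r.x; print(q.round(4)); print(r.fun.reshape(-1,2).round(1).tolist())
print('knob',w(q,[0,q[4],.082]).round(4),'bar yaw',np.degrees(q[2]-q[5]),'handle',w(q,lever(q[3],.098)).round(4),'piv',w(q,[0,-.115,0]).round(4))
np.save('q.npy',q)
from plant import get_state
go(get_state(),[*w(q,[0,q[4],0])[:2],.066],np.degrees(q[2]-q[5]))
```

```text
[0.4862 0.0056 0.2679 0.1349 0.1183 0.0124 0.0604]
[[1.6, 1.1], [-1.3, 0.2], [-1.2, -0.8], [0.2, -1.1], [-1.0, 0.9], [-0.9, -2.7], [-1.4, 2.1], [0.5, 0.9], [-1.4, 0.7], [-0.3, -1.3], [-2.0, -2.5], [1.1, -1.3], [-1.3, -0.7], [-0.4, -1.0], [-1.3, -0.9], [1.4, -0.4], [-0.6, 14.1], [1.3, 14.6], [-3.1, 0.4]]
knob [0.4549 0.1197 0.082 ] bar yaw 14.640313621228376 handle [ 0.5862 -0.1624  0.098 ] piv [ 0.5166 -0.1053  0.    ]
t 2.62 at [0.4547 0.1032 0.2492] yaw 12.4 F [ 0.2  0.4 -0.1] M [0.   0.03 0.  ] open 1.002 pad 0.0
shift [0.0214 0.005  0.2443] mm [ 16.1   3.7 183.2] turn [-0.0002 -0.0001 -0.0381] deg [-0.  -0.  -2.3]
```

>>> {"fn": "arm_command", "kwargs": {
  "steps": [
    {"translation":[0.02,0.004,0.06],"twist":[0,0,-0.038],"fingers":1},
    {"translation":[0.02,0.004,0.12],"twist":[0,0,-0.038],"fingers":1},
    {"translation":[0.02,0.004,0.18],"twist":[0,0,-0.038],"fingers":0.6},
    {"translation":[0.02,0.004,0.23],"twist":[0,0,-0.038],"fingers":0.2},
    {"translation":[0.02,0.004,0.245],"twist":[0,0,-0.038],"fingers":0}
  ]
}}

```text
time: 3.25
eef_pos: [0.4527, 0.118, 0.0631]
tcp_rot: [0.612, 0.791, -0.002, -0.002]
contact_force: [-0.9, 0.0, 0.4]
opening: 0.504
finger_force: 0.0
```

>>> {"fn": "arm_command", "kwargs": {
  "steps": [
    {"translation":[0,0,0],"twist":[0,0,0],"fingers":0},
    {"translation":[0,0,0],"twist":[0,0,0],"fingers":-0.2},
    {"translation":[0,0,0],"twist":[0,0,0],"fingers":-0.3}
  ]
}}

```text
time: 3.62
eef_pos: [0.4563, 0.1173, 0.0673]
tcp_rot: [0.612, 0.791, 0.001, 0.001]
contact_force: [0.2, 0.0, 0.8]
opening: 0.349
finger_force: 0.0
```

```bash
python3 -c "
from h import *;from plant import *
go(get_state(),[.455,.119,.064],14.6)"
```

```text
t 3.62 at [0.4563 0.1173 0.0673] yaw 14.5 F [0.2 0.  0.8] M [ 0.03  0.   -0.01] open 0.349 pad 0.0
shift [ 0.0027 -0.0011  0.0044] mm [ 2.  -0.9  3.3] turn [ 0.0032  0.0007 -0.0019] deg [ 0.2  0.  -0.1]
```

>>> {"fn": "arm_command", "kwargs": {
  "steps": [
    {"translation":[0.002,-0.001,0.003],"twist":[0,0,0],"fingers":-0.6},
    {"translation":[0.002,-0.001,0.003],"twist":[0,0,0],"fingers":-1},
    {"translation":[0.002,-0.001,0.003],"twist":[0,0,0],"fingers":-1},
    {"translation":[0.002,-0.001,0.003],"twist":[0,0,0],"fingers":-1},
    {"translation":[0.002,-0.001,0.003],"twist":[0,0,0],"fingers":-1}
  ],
  "grip_force": 35
}}

```text
time: 4.25
eef_pos: [0.4538, 0.1184, 0.064]
tcp_rot: [0.612, 0.791, -0.0, -0.0]
contact_force: [-4.4, -0.8, 6.2]
opening: 0.158
finger_force: 37.2
```

```bash
python3 -c "
from h import *;from plant import *
go(get_state(),[.455,.119,.064],14.6)"
```

```text
t 4.25 at [0.4538 0.1184 0.064 ] yaw 14.5 F [-4.4 -0.8  6.2] M [-0.09  0.47  0.02] open 0.158 pad 37.2
shift [0.0004 0.0018 0.    ] mm [0.3 1.4 0. ] turn [-0.0009 -0.     -0.0018] deg [-0.1 -0.  -0.1]
```

>>> {"fn": "arm_command", "kwargs": {
  "steps": [
    {"translation":[0,-0.002,0],"twist":[0,0,0.13],"fingers":-1},
    {"translation":[0,-0.002,0],"twist":[0,0,0.26],"fingers":-1},
    {"translation":[0,-0.002,0],"twist":[0,0,0.39],"fingers":-1},
    {"translation":[0,-0.002,0],"twist":[0,0,0.52],"fingers":-1},
    {"translation":[0,-0.002,0],"twist":[0,0,0.65],"fingers":-1}
  ]
}}

```text
time: 4.88
eef_pos: [0.4546, 0.1182, 0.0641]
tcp_rot: [0.842, 0.539, 0.003, 0.001]
contact_force: [3.4, 1.4, -1.2]
opening: 0.159
finger_force: 36.3
```

```bash
python3 -c "
from h import *;from plant import *
go(get_state(),[.454,.119,.064],-68)"
```

```text
t 4.88 at [0.4546 0.1182 0.0641] yaw -24.8 F [ 3.4  1.4 -1.2] M [ 0.12 -0.62  0.15] open 0.159 pad 36.3
shift [ 0.0006 -0.0012  0.0001] mm [ 0.5 -0.9  0.1] turn [ 0.0039 -0.0047  0.7207] deg [ 0.2 -0.3 43.2]
```

>>> {"fn": "arm_command", "kwargs": {
  "steps": [
    {"translation":[0,0,0],"twist":[0,0,0.13],"fingers":-1},
    {"translation":[0,0,0],"twist":[0,0,0.26],"fingers":-1},
    {"translation":[0,0,0],"twist":[0,0,0.39],"fingers":-1},
    {"translation":[0,0,0],"twist":[0,0,0.52],"fingers":-1},
    {"translation":[0,0,0],"twist":[0,0,0.63],"fingers":-1}
  ]
}}

```text
time: 5.5
eef_pos: [0.4552, 0.1178, 0.0641]
tcp_rot: [0.971, 0.238, 0.004, 0.001]
contact_force: [6.9, -0.5, -2.5]
opening: 0.155
finger_force: 36.1
```

```bash
python3 -c "
from h import *;from plant import *
go(get_state(),[.454,.119,.064],-68)"
```

```text
t 5.5 at [0.4552 0.1178 0.0641] yaw -62.5 F [ 6.9 -0.5 -2.5] M [-0.1  -0.86  0.17] open 0.155 pad 36.1
shift [-0.0007 -0.0022  0.0001] mm [-0.5 -1.6  0.1] turn [ 0.0034 -0.0066  0.0915] deg [ 0.2 -0.4  5.5]
```

>>> {"fn": "arm_command", "kwargs": {
  "steps": [
    {"translation":[-0.002,0.001,0],"twist":[0,0,0.05],"fingers":-1},
    {"translation":[-0.002,0.001,0],"twist":[0,0,0.1],"fingers":-1},
    {"translation":[-0.002,0.001,0],"twist":[0,0,0.13],"fingers":-1},
    {"translation":[-0.002,0.001,0],"twist":[0,0,0.13],"fingers":-1}
  ]
}}

```text
time: 6.0
eef_pos: [0.4553, 0.1173, 0.0642]
tcp_rot: [0.985, 0.175, 0.006, 0.001]
contact_force: [9.7, 3.0, -5.9]
opening: 0.152
finger_force: 42.1
```

```bash
python3 -c "
from h import *;from plant import *
go(get_state(),[.454,.119,.064],-68)"
```

```text
t 6.0 at [0.4553 0.1173 0.0642] yaw -69.9 F [ 9.7  3.  -5.9] M [ 0.6  -1.4   0.97] open 0.152 pad 42.1
shift [-0.0008 -0.0027  0.0002] mm [-0.6 -2.   0.2] turn [ 0.0031 -0.0104 -0.0314] deg [ 0.2 -0.6 -1.9]
```

>>> {"fn": "arm_command", "kwargs": {
  "steps": [
    {"translation":[0,0,0],"twist":[0,0,-0.04],"fingers":-0.3},
    {"translation":[0,0,0],"twist":[0,0,-0.04],"fingers":0},
    {"translation":[0,0,-0.03],"twist":[0,0,-0.04],"fingers":0.1},
    {"translation":[0,0,-0.1],"twist":[0,0,-0.04],"fingers":0.1},
    {"translation":[0,0,-0.18],"twist":[0,0,-0.04],"fingers":0.1}
  ]
}}

```text
time: 6.62
eef_pos: [0.4504, 0.1166, 0.1986]
tcp_rot: [0.981, 0.193, -0.001, -0.0]
contact_force: [1.3, -0.4, 0.4]
opening: 0.551
finger_force: 0.0
```

```bash
python3 -c "
from h import *;from plant import *
go(get_state(),[.55,-.05,.25],-20)
go(get_state(),[.586,-.162,.25],23)"
```

```text
t 6.62 at [0.4504 0.1166 0.1986] yaw -67.8 F [ 1.3 -0.4  0.4] M [-0.06 -0.04  0.  ] open 0.551 pad 0.0
shift [ 0.0387  0.2557 -0.0689] mm [ 29.1 191.8 -51.6] turn [-0.0018  0.0018 -0.7964] deg [ -0.1   0.1 -47.8]
t 6.62 at [0.4504 0.1166 0.1986] yaw -67.8 F [ 1.3 -0.4  0.4] M [-0.06 -0.04  0.  ] open 0.551 pad 0.0
shift [ 0.0267  0.4121 -0.069 ] mm [ 20.  309.1 -51.7] turn [-2.600e-03  1.100e-03 -1.513e+00] deg [ -0.2   0.1 -90.8]
```

>>> {"fn": "arm_command", "kwargs": {
  "steps": [
    {"translation":[0.004,0.05,-0.014],"twist":[0,0,-0.16],"fingers":0.6},
    {"translation":[0.01,0.1,-0.028],"twist":[0,0,-0.32],"fingers":0.6},
    {"translation":[0.02,0.15,-0.042],"twist":[0,0,-0.48],"fingers":0.6},
    {"translation":[0.03,0.205,-0.056],"twist":[0,0,-0.64],"fingers":0.6},
    {"translation":[0.039,0.256,-0.069],"twist":[0,0,-0.8],"fingers":0.6}
  ]
}}

```text
time: 7.25
eef_pos: [0.5519, -0.0512, 0.2503]
tcp_rot: [0.817, 0.577, 0.0, 0.0]
contact_force: [0.7, 0.3, -0.4]
opening: 0.799
finger_force: 0.0
```

```bash
python3 -c "
from h import *;from plant import *
go(get_state(),[.586,-.162,.25],23)"
```

```text
t 7.25 at [ 0.5519 -0.0512  0.2503] yaw -19.5 F [ 0.7  0.3 -0.4] M [-0.01 -0.    0.04] open 0.799 pad 0.0
shift [-0.1241  0.0921  0.0004] mm [-93.1  69.1   0.3] turn [ 3.000e-04 -0.000e+00 -7.079e-01] deg [  0.   -0.  -42.5]
```

>>> {"fn": "arm_command", "kwargs": {
  "steps": [
    {"translation":[-0.031,0.023,0],"twist":[0,0,-0.17],"fingers":0.6},
    {"translation":[-0.062,0.046,0],"twist":[0,0,-0.34],"fingers":0.6},
    {"translation":[-0.093,0.069,0],"twist":[0,0,-0.51],"fingers":0.6},
    {"translation":[-0.124,0.092,0],"twist":[0,0,-0.68],"fingers":0.6},
    {"translation":[-0.124,0.092,0],"twist":[0,0,-0.708],"fingers":0.6}
  ]
}}

```text
time: 7.88
eef_pos: [0.5849, -0.1623, 0.2496]
tcp_rot: [0.555, 0.832, -0.0, -0.0]
contact_force: [0.6, -1.1, 0.4]
opening: 0.801
finger_force: 0.0
```

>>> {"fn": "arm_command", "kwargs": {
  "steps": [
    {"translation":[0,0,0],"twist":[0,0,0],"fingers":0.6},
    {"translation":[0,0,0],"twist":[0,0,0],"fingers":0.6}
  ]
}}

```text
time: 8.12
eef_pos: [0.5847, -0.1598, 0.25]
tcp_rot: [0.554, 0.833, 0.0, -0.0]
contact_force: [0.7, 0.1, 0.4]
opening: 0.798
finger_force: 0.0
```

Run:
```python
from h import *;from plant import *
import cv2
q=np.load('q.npy')
s=get_state(); go(s,[.586,-.162,.079],23); p=read_camera('wrist'); cv2.imwrite('pics/w3.png',p['pixels'][:,:,::-1])
np.savez('w3.npz',K=p['K'],T=p['T_tool_cam'],pos=s['eef_pos'],rot=s['tcp_rot']); c=wristcam(p,s)
for n,P in dict(piv=[0,-.115,.06],ht=lever(q[3],.122),hb=lever(q[3],.064),knob=[0,q[4],.091]).items(): print(n,proj(c,w(q,P)).round())
print(recognise(p,'handle'))
```

```text
t 8.12 at [ 0.5847 -0.1598  0.25  ] yaw 22.7 F [0.7 0.1 0.4] M [0.02 0.04 0.  ] open 0.798 pad 0.0
shift [-0.0035  0.0005  0.228 ] mm [ -2.6   0.4 171. ] turn [-0.     -0.0004 -0.0043] deg [-0.  -0.  -0.3]
piv [264. 110.]
ht [318. 229.]
hb [318. 210.]
knob [ 295. -333.]
[{'point': [218.5, 323.3], 'conf': 0.84}, {'point': [75.2, 584.8], 'conf': 0.39}]
```

View pics/w3.png

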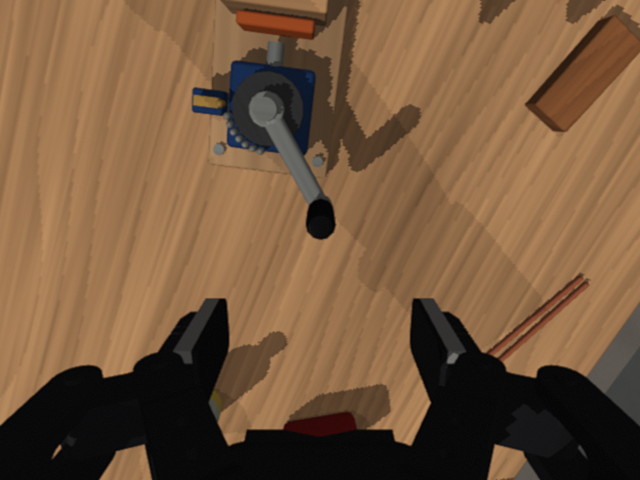

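The handle's top is at (321,226), the hub at (267,108) and the near deck corners at about (210,163) and (327,176), all close to prediction. The finger gap straddles the handle.

Run:
```python
from h import *; from plant import get_state
d=np.load('w3.npz'); c=wristcam({'K':d['K'],'T_tool_cam':d['T']},{'eef_pos':d['pos'],'tcp_rot':d['rot']})
q0=np.load('q.npy')
o=[(lambda q:[0,-.115,q[4]],(267,107.5),1),(lambda q:lever(q[3],.122),(321,227),1),(lambda q:lever(q[3],.064),(319,207),.4),(lambda q:[.055,-.17,.018],(327,176),1),(lambda q:[-.055,-.17,.018],(209,163),1)]
f=lambda q:np.r_[np.concatenate([k*(proj(c,w(q,m(q)))-np.array(p)) for m,p,k in o]),(q[2]-q0[2])/.01,(q[4]-.062)/.004]
r=least_squares(f,[*q0[:4],.06]); q=r.x; print(q.round(4),r.fun.round(1))
print('handle',w(q,lever(q[3],.098)).round(4),'piv',w(q,[0,-.115,0]).round(4))
np.save('q3.npy',q)
s=get_state(); h=w(q,lever(q[3],.079)); go(s,h,22.7)
```

```text
[0.4868 0.0086 0.2762 0.1506 0.0627] [ 0.3 -0.2 -0.4 -0.5  0.6  0.3  0.3  1.1 -0.4 -0.3  0.8  0.2]
handle [ 0.5873 -0.1597  0.098 ] piv [ 0.5182 -0.1021  0.    ]
t 8.22 at [ 0.5848 -0.1599  0.2502] yaw 22.8 F [-0.   0.7 -0.6] M [-0.04 -0.03  0.06] open 0.806 pad 0.0
shift [-0.0011  0.0031  0.2282] mm [ -0.9   2.3 171.2] turn [ 0.0001 -0.      0.0013] deg [ 0.  -0.   0.1]
```

>>> {"fn": "arm_command", "kwargs": {
  "steps": [
    {"translation":[-0.001,0.003,0.05],"twist":[0,0,0],"fingers":0.6},
    {"translation":[-0.001,0.003,0.11],"twist":[0,0,0],"fingers":0.6},
    {"translation":[-0.001,0.003,0.17],"twist":[0,0,0],"fingers":0.5},
    {"translation":[-0.001,0.003,0.215],"twist":[0,0,0],"fingers":0.3},
    {"translation":[-0.001,0.003,0.228],"twist":[0,0,0],"fingers":0}
  ],
  "grip_force": 40
}}

```text
time: 8.85
eef_pos: [0.5855, -0.1593, 0.0764]
tcp_rot: [0.554, 0.833, -0.0, -0.003]
contact_force: [0.4, 0.1, 0.2]
opening: 0.5
finger_force: 0.0
```

>>> {"fn": "arm_command", "kwargs": {
  "steps": [
    {"translation":[0,0,0],"twist":[0,0,0],"fingers":-0.4},
    {"translation":[0,0,0],"twist":[0,0,0],"fingers":-1},
    {"translation":[0,0,0],"twist":[0,0,0],"fingers":-1},
    {"translation":[0,0,0],"twist":[0,0,0],"fingers":-1},
    {"translation":[0,0,0],"twist":[0,0,0],"fingers":-1}
  ]
}}

```text
time: 9.48
eef_pos: [0.5879, -0.1607, 0.0802]
tcp_rot: [0.554, 0.833, 0.0, 0.001]
contact_force: [-0.0, 1.5, 2.2]
opening: 0.243
finger_force: 40.5
```

```bash
cat >> h.py <<'E'
def arc(s,angs,yaw):   # rows along the lever's arc, and the lever angle the TCP stands at
    q=np.load('q3.npy'); P=w(q,[0,-.115,0]); d=s['eef_pos']-P
    a=-np.pi/2+.75+q[2]-np.arctan2(d[1],d[0]); print('lever now',a.round(3),'r',np.hypot(*d[:2]).round(4))
    for t in angs: print(t); go(s,w(q,lever(t,.079)),yaw)
E
python3 -c "
from h import *;from plant import *
s=get_state(); arc(s,[.3,.5,.7],22.8)"
```

```text
lever now 0.154 r 0.091
0.3
t 9.47 at [ 0.5879 -0.1607  0.0802] yaw 22.8 F [-0.   1.5  2.2] M [0.23 0.14 0.01] open 0.243 pad 40.5
shift [-0.0056 -0.0167  0.0016] mm [ -4.2 -12.6   1.2] turn [ 0.0012  0.0009 -0.0008] deg [ 0.1  0.1 -0. ]
0.5
t 9.47 at [ 0.5879 -0.1607  0.0802] yaw 22.8 F [-0.   1.5  2.2] M [0.23 0.14 0.01] open 0.243 pad 40.5
shift [-0.011  -0.0401  0.0016] mm [ -8.3 -30.1   1.2] turn [ 0.0012  0.0009 -0.0008] deg [ 0.1  0.1 -0. ]
0.7
t 9.47 at [ 0.5879 -0.1607  0.0802] yaw 22.8 F [-0.   1.5  2.2] M [0.23 0.14 0.01] open 0.243 pad 40.5
shift [-0.0117 -0.064   0.0015] mm [ -8.8 -48.    1.2] turn [ 0.0012  0.0009 -0.0008] deg [ 0.1  0.1 -0. ]
```

>>> {"fn": "arm_command", "kwargs": {
  "steps": [
    {"translation":[-0.004,-0.01,0],"twist":[0,0,0],"fingers":-1},
    {"translation":[-0.0066,-0.02,0],"twist":[0,0,0],"fingers":-1},
    {"translation":[-0.009,-0.03,0],"twist":[0,0,0],"fingers":-1},
    {"translation":[-0.011,-0.04,0],"twist":[0,0,0],"fingers":-1},
    {"translation":[-0.011,-0.04,0],"twist":[0,0,0],"fingers":-1}
  ],
  "grip_force": 50
}}

```text
time: 10.1
eef_pos: [0.5634, -0.1823, 0.0803]
tcp_rot: [0.554, 0.833, -0.001, 0.002]
contact_force: [1.9, -5.2, 1.5]
opening: 0.243
finger_force: 49.3
```

```bash
python3 -c "
from h import *;from plant import *
s=get_state(); arc(s,[.6,.7,.8,.9],22.8)"
```

```text
lever now 0.513 r 0.0921
0.6
t 10.1 at [ 0.5634 -0.1823  0.0803] yaw 22.7 F [ 1.9 -5.2  1.5] M [-0.77 -0.24  0.03] open 0.243 pad 49.3
shift [ 0.002  -0.0108  0.0017] mm [ 1.5 -8.1  1.3] turn [ 0.0012  0.005  -0.001 ] deg [ 0.1  0.3 -0.1]
0.7
t 10.1 at [ 0.5634 -0.1823  0.0803] yaw 22.7 F [ 1.9 -5.2  1.5] M [-0.77 -0.24  0.03] open 0.243 pad 49.3
shift [ 0.0022 -0.0228  0.0017] mm [  1.7 -17.1   1.3] turn [ 0.0012  0.005  -0.001 ] deg [ 0.1  0.3 -0.1]
0.8
t 10.1 at [ 0.5634 -0.1823  0.0803] yaw 22.7 F [ 1.9 -5.2  1.5] M [-0.77 -0.24  0.03] open 0.243 pad 49.3
shift [ 0.0037 -0.0347  0.0017] mm [  2.8 -26.    1.3] turn [ 0.0012  0.005  -0.001 ] deg [ 0.1  0.3 -0.1]
0.9
t 10.1 at [ 0.5634 -0.1823  0.0803] yaw 22.7 F [ 1.9 -5.2  1.5] M [-0.77 -0.24  0.03] open 0.243 pad 49.3
shift [ 0.0063 -0.0464  0.0017] mm [  4.7 -34.8   1.3] turn [ 0.0012  0.005  -0.001 ] deg [ 0.1  0.3 -0.1]
```

```bash
python3 -c "
from h import *;from plant import *
q=np.load('q3.npy'); q[2]=.27; q[:2]=0; q[:2]=np.array([.5172,-.105])-w(q,[0,-.115,0])[:2]; np.save('q3.npy',q)
s=get_state(); arc(s,[.6,.7,.8,.9],22.8)"
```

```text
lever now 0.481 r 0.09
0.6
t 10.1 at [ 0.5634 -0.1823  0.0803] yaw 22.7 F [ 1.9 -5.2  1.5] M [-0.77 -0.24  0.03] open 0.243 pad 49.3
shift [-0.0011 -0.0142  0.0017] mm [ -0.8 -10.7   1.3] turn [ 0.0012  0.005  -0.001 ] deg [ 0.1  0.3 -0.1]
0.7
t 10.1 at [ 0.5634 -0.1823  0.0803] yaw 22.7 F [ 1.9 -5.2  1.5] M [-0.77 -0.24  0.03] open 0.243 pad 49.3
shift [-0.0008 -0.0262  0.0017] mm [ -0.6 -19.7   1.3] turn [ 0.0012  0.005  -0.001 ] deg [ 0.1  0.3 -0.1]
0.8
t 10.1 at [ 0.5634 -0.1823  0.0803] yaw 22.7 F [ 1.9 -5.2  1.5] M [-0.77 -0.24  0.03] open 0.243 pad 49.3
shift [ 0.0007 -0.0381  0.0017] mm [  0.5 -28.6   1.3] turn [ 0.0012  0.005  -0.001 ] deg [ 0.1  0.3 -0.1]
0.9
t 10.1 at [ 0.5634 -0.1823  0.0803] yaw 22.7 F [ 1.9 -5.2  1.5] M [-0.77 -0.24  0.03] open 0.243 pad 49.3
shift [ 0.0034 -0.0498  0.0017] mm [  2.6 -37.3   1.3] turn [ 0.0012  0.005  -0.001 ] deg [ 0.1  0.3 -0.1]
```

>>> {"fn": "arm_command", "kwargs": {
  "steps": [
    {"translation":[-0.002,-0.007,0],"twist":[0,0,0],"fingers":-1},
    {"translation":[-0.003,-0.014,0],"twist":[0,0,0],"fingers":-1},
    {"translation":[-0.003,-0.02,0],"twist":[0,0,0],"fingers":-1},
    {"translation":[-0.0025,-0.026,0],"twist":[0,0,0],"fingers":-1},
    {"translation":[-0.0025,-0.026,0],"twist":[0,0,0],"fingers":-1}
  ]
}}

```text
time: 10.72
eef_pos: [0.5463, -0.1904, 0.0803]
tcp_rot: [0.554, 0.833, -0.0, 0.002]
contact_force: [2.6, -3.5, 3.6]
opening: 0.242
finger_force: 49.6
```

```bash
python3 -c "
from h import *;from plant import *
s=get_state(); arc(s,[.8,.9],22.8)"
```

```text
lever now 0.692 r 0.0902
0.8
t 10.72 at [ 0.5463 -0.1904  0.0803] yaw 22.7 F [ 2.6 -3.5  3.6] M [-0.72 -0.46 -0.05] open 0.242 pad 49.6
shift [ 0.0019 -0.0128  0.0016] mm [ 1.4 -9.6  1.2] turn [ 0.0014  0.0033 -0.0009] deg [ 0.1  0.2 -0.1]
0.9
t 10.72 at [ 0.5463 -0.1904  0.0803] yaw 22.7 F [ 2.6 -3.5  3.6] M [-0.72 -0.46 -0.05] open 0.242 pad 49.6
shift [ 0.0046 -0.0245  0.0016] mm [  3.5 -18.4   1.2] turn [ 0.0014  0.0033 -0.0009] deg [ 0.1  0.2 -0.1]
```

>>> {"fn": "arm_command", "kwargs": {
  "steps": [
    {"translation":[0,-0.0065,0],"twist":[0,0,0],"fingers":-1},
    {"translation":[0.001,-0.013,0],"twist":[0,0,0],"fingers":-1},
    {"translation":[0.002,-0.019,0],"twist":[0,0,0],"fingers":-1},
    {"translation":[0.004,-0.0245,0],"twist":[0,0,0],"fingers":-1},
    {"translation":[0.004,-0.0245,0],"twist":[0,0,0],"fingers":-1}
  ]
}}

```text
time: 11.35
eef_pos: [0.5283, -0.1947, 0.0802]
tcp_rot: [0.554, 0.833, -0.0, 0.002]
contact_force: [2.9, -3.5, 4.3]
opening: 0.243
finger_force: 49.6
```

```bash
python3 -c "
from h import *;from plant import *
s=get_state(); arc(s,[1.0,1.1],22.8)"
```

```text
lever now 0.896 r 0.0904
1.0
t 11.35 at [ 0.5283 -0.1947  0.0802] yaw 22.8 F [ 2.9 -3.5  4.3] M [-0.65 -0.51 -0.04] open 0.243 pad 49.6
shift [ 0.0045 -0.0116  0.0016] mm [ 3.4 -8.7  1.2] turn [ 0.0016  0.0036 -0.0008] deg [ 0.1  0.2 -0. ]
1.1
t 11.35 at [ 0.5283 -0.1947  0.0802] yaw 22.8 F [ 2.9 -3.5  4.3] M [-0.65 -0.51 -0.04] open 0.243 pad 49.6
shift [ 0.0095 -0.0225  0.0016] mm [  7.1 -16.9   1.2] turn [ 0.0016  0.0036 -0.0008] deg [ 0.1  0.2 -0. ]
```

>>> {"fn": "arm_command", "kwargs": {
  "steps": [
    {"translation":[0.0015,-0.005,0],"twist":[0,0,0],"fingers":-1},
    {"translation":[0.003,-0.009,0],"twist":[0,0,0],"fingers":-1},
    {"translation":[0.003,-0.009,0],"twist":[0,0,0],"fingers":-1}
  ]
}}

```text
time: 11.72
eef_pos: [0.5223, -0.1953, 0.0803]
tcp_rot: [0.554, 0.833, 0.0, 0.003]
contact_force: [6.6, -5.0, 1.0]
opening: 0.242
finger_force: 49.4
```

```bash
python3 -c "
from h import *;from plant import *
s=get_state(); arc(s,[1.1],22.8)"
```

```text
lever now 0.963 r 0.0904
1.1
t 11.72 at [ 0.5223 -0.1953  0.0803] yaw 22.7 F [ 6.6 -5.   1. ] M [-0.71 -0.97 -0.02] open 0.242 pad 49.4
shift [ 0.0071 -0.0149  0.0016] mm [  5.3 -11.1   1.2] turn [ 0.004   0.005  -0.0011] deg [ 0.2  0.3 -0.1]
```

>>> {"fn": "arm_command", "kwargs": {
  "steps": [
    {"translation":[0.002,-0.005,0],"twist":[0,0,0],"fingers":-1},
    {"translation":[0.005,-0.01,0],"twist":[0,0,0],"fingers":-1},
    {"translation":[0.007,-0.0145,0],"twist":[0,0,0],"fingers":-1},
    {"translation":[0.007,-0.0145,0],"twist":[0,0,0],"fingers":-1},
    {"translation":[0.007,-0.0145,0],"twist":[0,0,0],"fingers":-1}
  ]
}}

```text
time: 12.35
eef_pos: [0.5094, -0.1952, 0.0803]
tcp_rot: [0.554, 0.833, -0.001, 0.003]
contact_force: [3.3, -5.7, 1.7]
opening: 0.243
finger_force: 49.6
```

Run:
```python
from h import *;from plant import *
import cv2
s=get_state(); arc(s,[1.1],22.8)
p=read_camera('wrist')['pixels']; t=read_camera('top')['pixels']
a=cv2.resize(t[220:340,230:410],None,fx=2.2,fy=4,interpolation=2)
a=cv2.resize(t[230:330,240:400],(640,400),interpolation=2); b=cv2.resize(p,(264,198))
im=np.zeros((600,640,3),np.uint8); im[:400]=a; im[400:598,:264]=b; cv2.imwrite('pics/end.png',im[:,:,::-1])
go(get_state(),s['eef_pos'],22.8)
```

```text
lever now 1.106 r 0.0905
1.1
t 12.35 at [ 0.5094 -0.1952  0.0803] yaw 22.8 F [ 3.3 -5.7  1.7] M [-0.88 -0.61  0.01] open 0.243 pad 49.6
shift [0.0003 0.001  0.0017] mm [0.2 0.7 1.3] turn [ 0.0015  0.0047 -0.0006] deg [ 0.1  0.3 -0. ]
t 12.45 at [ 0.5094 -0.1952  0.0803] yaw 22.8 F [ 3.8 -5.7  3.6] M [-0.88 -0.5   0.02] open 0.242 pad 49.6
shift [ 0.  0. -0.] mm [ 0.  0. -0.] turn [ 0.0015  0.0047 -0.0006] deg [ 0.1  0.3 -0. ]
```

View pics/end.png

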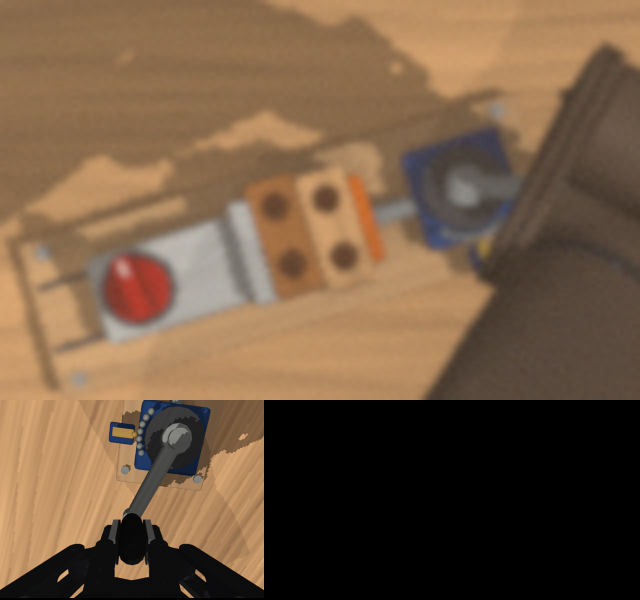

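The knob bar lies across the press at crop (138,285). The halves are closed between the pad and the stop, and the fingers hold the handle. The force rose and then fell at the fourth crest, and the lever stands at about 1.10 rad, so I'm handing in.

```bash
python3 -c "
from plant import *
print(sign_off())"
```

```text
the job is handed in; nothing more can be done
None
```

I turned the red knob clockwise to its hard stop, then pulled the lever four clicks to about 1.10 rad. The fingers are still holding the handle there, the halves look pressed together against the stop, and the job was handed in at about 12.5 s; the judge's result was not shown.

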